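# Fetch the snowman casting from behind two others

### The job

The little snowman on the drying board is wanted on the banding wheel for painting, but the two tall castings nearest it crowd it in: first stand those two aside on the cork mat, then stand the snowman in the middle of the wheel's disc, and last put the two back on the same felt discs they came from. Keep the castings upright, and leave alone the third tall casting, the cottage, the paint tub and the brush jar.

Things in the scene. Friction and masses are not known exactly. Their poses are not given: they have to be found in the camera images.
- snowman: Squat snowman, white unpainted casting, about 0.1 kg, 65 mm tall and round: belly 52 mm across (straight and widest 16 to 30 mm above its underside: grip there), small head and flat hat above. Stands on a felt disc of the board's back row. Origin: centre of its underside, 18 mm above the bench at the start; z up, its front looks to its own -x.
- soldier: Tall toy soldier, white unpainted casting, 0.16 kg, 150 mm tall, round base 44 mm across, body up to 49 mm wide; its round hat, 33 mm across, 110 to 150 mm above its underside, is the place to grip. Stands on a disc of the board's front row. Origin: centre of its underside, 18 mm above the bench at the start; z up, its front looks to its own -x.
- king: Tall king in a robe, white unpainted casting, 0.17 kg, 148 mm tall, round base 44 mm across, robe up to 46 mm wide; his crown's plain round band, 35 mm across, 110 to 136 mm above the underside, is the place to grip. Stands on a disc of the board's front row. Origin: centre of its underside, 18 mm above the bench at the start; z up, its front looks to its own -x.
- lantern: Tall street lantern, white unpainted casting, 0.15 kg, 153 mm tall, round base 44 mm across, thin post; its square head, 36 by 36 mm, faces square to its own x and y, 100 to 133 mm above the underside, is the place to grip (38 mm ledges above and below). On a disc of the board's front row. Origin: centre of its underside, 18 mm above the bench at the start; z up, its front looks to its own -x.
- cottage: Small cottage with a pitched roof: white unpainted casting, 44 mm (x) by 44 mm (y), 52 mm tall, on the other disc of the back row. Not part of the job. Origin: centre of its underside.
- board: Plywood drying board, fixed, 145 (x) by 270 mm (y), top 18 mm above its origin (underside centre); 12 mm high cleats at its y ends. Grey felt discs, 50 mm across: front row of three at x -22, y -82, 0, 82 mm; back row of two at x 20, y -41, 41 mm; a casting on each, centred to 2 mm. +x points away from the robot. The two tall ones nearest the snowman are 59 mm from it (centres), the third 130 mm.
- mat: Square cork mat on the bench, fixed: 180 by 180 mm, 6 mm thick, empty at the start: room to set castings aside. Origin: centre of its underside, so its top is 6 mm above it; x and y along its sides. It lies left or right of the board.
- wheel: Banding wheel (painter's turntable, disc locked), fixed: dark steel disc 170 mm across with three thin bright rings about its centre, on a grey foot. Origin: centre of the foot's underside, on the bench; the disc's flat top is 60 mm straight above it. It stands on the other side of the board from the mat.
- tub: Open round white plastic paint tub, 80 mm across, 38 mm tall, loose, beyond the board. Not part of the job. Origin: centre of its underside.
- jar: Glass jar with four brushes standing in it, 68 mm across, 85 mm tall, brushes up to 200 mm, loose, beyond the board. Not part of the job. Origin: centre of its underside.

How it is judged (in metres and radians):
On the way, in this order (a step that is already met when the one before it is completed fails the run):
1. the two tall castings nearest the snowman stand upright and released on the cork mat, all else on the board still in place (distance of snowman from where it was at the start of the episode below 0.012 m and distance of any of soldier, king, lantern from where it was at the start of the episode below 0.015 m and horizontal distance between each of soldier, king, lantern and snowman above 0.08 m and ((x of soldier in the frame of mat between -0.085 and 0.085 m and y of soldier in the frame of mat between -0.085 and 0.085 m and z of soldier in the frame of mat between 0.003 and 0.01 m) or distance of soldier from where it was at the start of the episode below 0.015 m) and linear speed of each of soldier, king, lantern below 0.02 m/s and angular speed of each of soldier, king, lantern below 0.2 rad/s and angle between each of soldier, king, lantern's own z axis and vertical below 0.12 rad and contact force between the fingers and soldier below 0.2 N and ((x of king in the frame of mat between -0.085 and 0.085 m and y of king in the frame of mat between -0.085 and 0.085 m and z of king in the frame of mat between 0.003 and 0.01 m) or distance of king from where it was at the start of the episode below 0.015 m) and contact force between the fingers and king below 0.2 N and ((x of lantern in the frame of mat between -0.085 and 0.085 m and y of lantern in the frame of mat between -0.085 and 0.085 m and z of lantern in the frame of mat between 0.003 and 0.01 m) or distance of lantern from where it was at the start of the episode below 0.015 m) and contact force between the fingers and lantern below 0.2 N), for 0.2 s.
2. the snowman stands upright and released in the middle of the banding wheel, the two others still on the mat (horizontal distance between snowman and wheel below 0.02 m and z of snowman in the frame of wheel between 0.056 and 0.065 m and linear speed of snowman below 0.02 m/s and angular speed of snowman below 0.2 rad/s and angle between snowman's own z axis and vertical below 0.12 rad and contact force between the fingers and snowman below 0.2 N and (((x of soldier in the frame of mat between -0.085 and 0.085 m and y of soldier in the frame of mat between -0.085 and 0.085 m and z of soldier in the frame of mat between 0.003 and 0.01 m) and (x of king in the frame of mat between -0.085 and 0.085 m and y of king in the frame of mat between -0.085 and 0.085 m and z of king in the frame of mat between 0.003 and 0.01 m)) or ((x of king in the frame of mat between -0.085 and 0.085 m and y of king in the frame of mat between -0.085 and 0.085 m and z of king in the frame of mat between 0.003 and 0.01 m) and (x of lantern in the frame of mat between -0.085 and 0.085 m and y of lantern in the frame of mat between -0.085 and 0.085 m and z of lantern in the frame of mat between 0.003 and 0.01 m)) or ((x of soldier in the frame of mat between -0.085 and 0.085 m and y of soldier in the frame of mat between -0.085 and 0.085 m and z of soldier in the frame of mat between 0.003 and 0.01 m) and (x of lantern in the frame of mat between -0.085 and 0.085 m and y of lantern in the frame of mat between -0.085 and 0.085 m and z of lantern in the frame of mat between 0.003 and 0.01 m)))), for 0.2 s.
At the end, for the whole second after the job is handed in: The snowman stands upright, released and at rest on the wheel's disc, within 20 mm of its centre; soldier, king and lantern stand upright, released and at rest within 15 mm of where each stood at the start; the cottage is within 12 mm of its start (horizontal distance between snowman and wheel below 0.02 m and z of snowman in the frame of wheel between 0.056 and 0.065 m and linear speed of each of snowman, soldier, king, lantern below 0.02 m/s and angular speed of each of snowman, soldier, king, lantern below 0.2 rad/s and angle between each of snowman, soldier, king, lantern's own z axis and vertical below 0.12 rad and contact force between the fingers and snowman below 0.2 N and distance of each of soldier, king, lantern from where it was at the start of the episode below 0.015 m and contact force between the fingers and soldier below 0.2 N and contact force between the fingers and king below 0.2 N and contact force between the fingers and lantern below 0.2 N and distance of cottage from where it was at the start of the episode below 0.012 m); the robot touches nothing.
It fails at once if a casting is tipped over (more than about 30 degrees) (angle between any of soldier, king, lantern, snowman, cottage's own z axis and vertical above 0.55 rad).
It fails at once if the cottage is shifted by more than 12 mm (distance of cottage from where it was at the start of the episode above 0.012 m).
It fails at once if the paint tub or the brush jar is shifted by more than 20 mm (distance of any of tub, jar from where it was at the start of the episode above 0.02 m).
It also fails if it takes over 112 s, if anything falls off the work surface, if the arm or the gripper's body presses on something with over 40 N, if the wrist force passes 120 N, or if a joint passes its speed limit or range.

### The arm

A 6-joint arm with a two-finger parallel gripper is mounted at the origin on the work surface. World frame = base frame: x ahead of the robot, y to its left, z up, the work surface at z = 0. Lengths are in mm, angles in rad, forces in N, time in s.
With the tool pointing down it reaches from about 250 to 850 mm from the base axis. Payload 12.5 kg.
Tool frame: the origin (TCP) lies at the centre of the arm's flange, where the gripper is bolted on; the fingertips stand 186 mm ahead of it and the grasp point (between the pads) lies 167 mm ahead of it (arm.grip_depth is the distance from the TCP to the grasp point, in mm); z points along the fingers, y is the line along which they close (so a half turn about z gives the same grasp; the last joint's range is limited). The gripper opens to 93 mm and grips with 3 to 60 N. Pads are 15 mm wide; open, the fingers measure 128 mm over their backs; the gripper's body (75 mm by 188 mm) begins 65 mm behind the grasp point.
Start: joints at [-1.387, 0.351, 1.652, -0, 1.139, -0.085], TCP at [146.086, -530.231, 404.733] pointing down, gripper open.
Joint ranges: [-2.75, 2.75], [-0.79, 2.1], [0.01, 2.65], [-1.57, 4.71], [0.07, 3.14], [-2.87, 2.87]. Speed limits (rad/s): [2.22, 2.22, 2.79, 3.14, 3.14, 3.14].

### API

Orientations are given as [roll, pitch, yaw] about the fixed x, y, z axes, in that order (R = Rz(yaw) Ry(pitch) Rx(roll)).
In Python, from bench import arm, get_image gives the robot as it stands.
- The arm moves only by the tool move_arm, never from a script. Its argument "series" is a list of rows, each an object with "gripper": the closure, from 0 (fully open) to 1 (shut); "travel": the shift along the tool's x, y, z in mm, a list of three; "roll": the turn about the tool's z in degrees. In form: [{"gripper": gripper, "travel": [tx, ty, tz], "roll": roll}, ...]. A call has 1 to 20 rows; each row shifts and turns the commanded pose from where the row before left it, along the tool's axes as they then stand; what a row does not reach is not made up. A row lasts 1/8 s, in which the tool goes at most 62.5 mm and 10.7 degrees, less where a joint would pass 70% of its speed; a pose out of reach is approached as far as the arm can. A call is refused whole if a number of a shift passes 62.5 or a number of a turn 10.7, either way. A call with a gripper value outside its range is refused whole. The fingers move at their own pace and stop on an object; "newtons" is the grip in N (left out, the last holds). Time passes only in rows, so rows that do not move let the fingers close. It gives the time, the measured TCP pose, the force, the opening and the grip force at its end, in the units of the state.
- arm.get_state(): the state, without advancing time (a new reading comes with each control period).
- get_image(name): name is "scene" or "top" or "wrist"; returns a dict with "img" (400x640x3 uint8, blue, green, red), "fx", "fy", "cx", "cy" (pixels), "rvec" (rotation vector, rad) and "tvec" (3), from world to camera coordinates, as OpenCV has them; the wrist camera has in their place "tool_from_camera" (4x4, takes a point from camera to tool coordinates, whose origin is the TCP and whose axes are the flange's). Camera axes: x right, y down, z forward; pixel columns grow to the right and rows downward; lengths in mm; the calibration is good to about 2 mm. A picture is of the moment at which its call begins: read the wrist's pose just before it. There is no depth.
- arm.job_done(): hands the job in; it is judged then, once.
The state is a dict: "clock": time; "joints": joint angles; "joint_velocities": joint speeds; "joint_torque": joint torques, N m; "tool_pos": TCP position; "tool_rot": TCP orientation; "wrist_force": force on the tool from outside, world axes, zero at the start; "ft_torque": the same for the moment, N m; "opening": finger opening in mm; "grasp_force": force on a finger pad.
Only numpy, scipy, OpenCV 4.12 (cv2) and the standard library are available. Lean on these libraries where they do the work, as an engineer would, in place of code of your own. Each camera call takes 0.05 s, during which the arm holds its last target. There are 200 camera calls.

## Working session

There is one attempt and no reset: what is moved stays moved. The work goes in short steps, Python scripts to look and compute and a tool call to move; the robot and the scene stay as the last step left them, time stands still between calls to the robot, and variables do not carry over. Pictures are saved under pics/ and viewed, at most 14 in all, crops included, and the job is handed in when it is done.

Besides the shell and the picture viewer there is one more tool, called after "Request:" by a JSON object that holds its "name" and its "arguments", one argument or row to a line. move_arm: Moves the arm, as the interface text tells. Its arguments: {"type":"object","properties":{"series":{"type":"array","items":{"type":"object","properties":{"gripper":{"type":"number"},"travel":{"type":"array","items":{"type":"number"}},"roll":{"type":"number"}}}},"newtons":{"type":"number"}},"required":["series"]}

```bash
mkdir -p pics && cat > h.py <<'E'
import numpy as np, cv2
from bench import arm, get_image
def save(name, fn, crop=None, scale=1):
    s=arm.get_state(); d=get_image(name); im=d["img"]
    np.savez('pics/'+fn+'.npz', **{k:v for k,v in d.items()}, tool_pos=s["tool_pos"], tool_rot=s["tool_rot"])
    if crop: x0,y0,x1,y1=crop; im=im[y0:y1,x0:x1]
    if scale!=1: im=cv2.resize(im,None,fx=scale,fy=scale,interpolation=cv2.INTER_CUBIC)
    cv2.imwrite('pics/'+fn+'.png',im)
def crop(fn,out,box,scale):
    d=np.load('pics/'+fn+'.npz'); x0,y0,x1,y1=box
    cv2.imwrite('pics/'+out+'.png',cv2.resize(d['img'][y0:y1,x0:x1],None,fx=scale,fy=scale,interpolation=cv2.INTER_CUBIC))
def ray(fn,u,v):
    from scipy.spatial.transform import Rotation as Ro
    d=np.load('pics/'+fn+'.npz')
    p=np.array([(u-d['cx'])/d['fx'],(v-d['cy'])/d['fy'],1.])
    if 'rvec' in d:
        R=cv2.Rodrigues(d['rvec'].astype(float).reshape(3,1))[0]; t=d['tvec'].reshape(3)
        return -R.T@t, R.T@p
    T=d['tool_from_camera']; W=Ro.from_euler('xyz',d['tool_rot']).as_matrix()
    return W@T[:3,3]+d['tool_pos'], W@T[:3,:3]@p
def at(fn,u,v,z):
    o,r=ray(fn,u,v); return o+r*(z-o[2])/r[2]
def px(fn,P):
    d=np.load('pics/'+fn+'.npz'); K=np.array([[d['fx'],0,d['cx']],[0,d['fy'],d['cy']],[0,0,1]],float)
    return cv2.projectPoints(np.array(P,float).reshape(-1,3),d['rvec'].astype(float),d['tvec'].astype(float),K,None)[0].reshape(-1,2)
E
python3 - <<'E'
from h import *
print(arm.get_state()); save('top','t0'); save('scene','s0')
print(ray('t0',320,200),ray('s0',320,200))
E
```

```text
{'clock': 0.0, 'joints': array([-1.38661711e+00,  3.51218205e-01,  1.65239926e+00, -1.21436963e-06,
        1.13909103e+00, -8.45875793e-02]), 'joint_velocities': array([ 1.50511668e-03,  2.74192500e-05, -1.77112827e-04, -5.84840101e-04,
       -4.17997178e-04, -5.76388416e-04]), 'joint_torque': array([ 5.54588787e-04, -4.97325146e+01, -2.85245955e+01,  6.99323136e-02,
        2.57716456e-02, -7.13300983e-05]), 'tool_pos': array([ 146.0570325 , -530.12458381,  404.22062511]), 'tool_rot': array([-3.14048071e+00, -9.31749263e-05,  2.68767257e-01]), 'wrist_force': array([ 0.77434408,  0.31920847, -0.91877978]), 'ft_torque': array([-0.02691067,  0.0183628 , -0.05682844]), 'grasp_force': 0.0, 'opening': 92.7335936118366}
(array([ 435.02235024,   20.1995327 , 1153.86504472]), array([ 0.14255864, -0.01187585, -0.98971807])) (array([1333.34792855,  583.61738593,  726.89922466]), array([-0.65590129, -0.49263027, -0.57217202]))
```

View pics/t0.png

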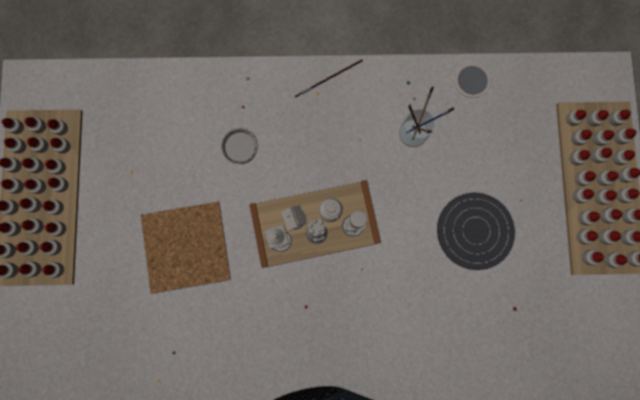

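View pics/s0.png

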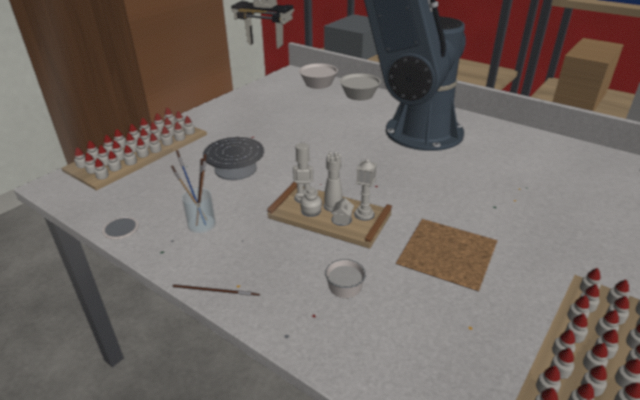

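```bash
python3 - <<'E'
from h import *
crop('t0','t0b',(240,170,390,275),5); crop('t0','t0c',(430,185,525,275),6)
for n,(u,v) in dict(m1=(142,214),m2=(219,203),m3=(230,279),m4=(151,293)).items(): print(n,at('t0',u,v,6))
E
```

```text
m1 [575.30052777 408.71374272   6.        ]
m2 [597.39829037 235.59469728   6.        ]
m3 [426.52429472 209.56620269   6.        ]
m4 [399.24455047 383.4612497    6.        ]
```

View pics/t0b.png

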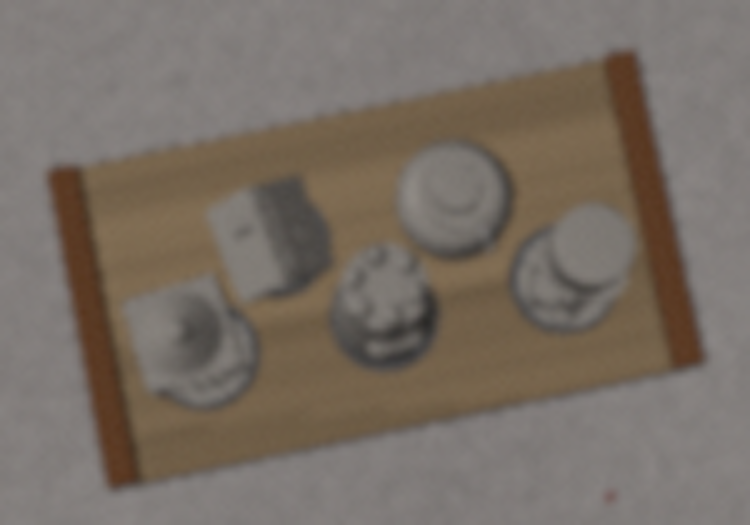

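View pics/t0c.png

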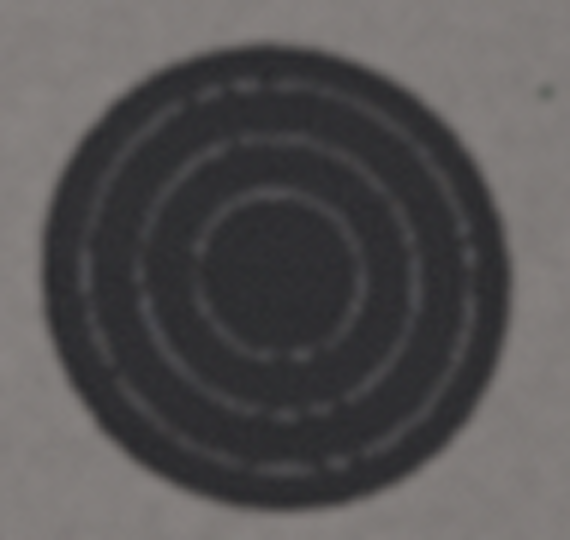

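```bash
python3 - <<'E'
from h import *
f=lambda u,v:(240+(u+.5)/5-.5,170+(v+.5)/5-.5)
P=[at('t0',*f(*c),30)[:2] for c in [(50,172),(632,52),(703,362),(112,488)]]
P=np.array(P);print(P.round(1)); C=P.mean(0)
yax=(P[0]+P[3]-P[1]-P[2])/2; print('len',np.linalg.norm(yax), 'w',np.linalg.norm((P[0]+P[1]-P[2]-P[3])/2))
yaw=np.arctan2(-yax[0],yax[1]);xax=(P[0]+P[1]-P[2]-P[3])/2; print('C',C,'yaw',yaw,np.arctan2(xax[1],xax[0]))
R=np.array([[np.cos(yaw),-np.sin(yaw)],[np.sin(yaw),np.cos(yaw)]])
for n,q in dict(sol=(-22,-82),king=(-22,0),lan=(-22,82),snow=(20,-41),cot=(20,41)).items(): print(n,(C+R@q).round(1))
print('meas sol',at('t0',*f(594,247),168),'king',at('t0',*f(386,287),160),'snow hat',at('t0',*f(455,187),83),'lan tip',at('t0',*f(180,333),171))
print('snow belly',at('t0',*f(455,198),18+23))
print('wheel',at('t0',430+278.5/6-.5,185+276.5/6-.5,60))
E
```

```text
[[ 590.6  163.3]
 [ 640.5  -97.3]
 [ 501.1 -124.3]
 [ 450.9  136.1]]
len 265.19580902247606 w 142.15196456584323
C [545.75170901  19.44517937] yaw 0.18987232648286662 0.1917631365978555
sol [539.6 -65.2]
king [524.1  15.3]
lan [508.7  95.8]
snow [573.1 -17. ]
cot [557.7  63.5]
meas sol [538.41153279 -65.63820373 168.        ] king [524.96499203  15.51143917 160.        ] snow hat [573.90245432 -14.83223669  83.        ] lan tip [507.60543238  95.23150218 171.        ]
snow belly [574.46857354 -16.10181614  41.        ]
wheel [ 520.18827438 -328.03237803   60.        ]
```

Request:
{"name": "move_arm", "arguments": {
  "series": [
    {"gripper": 0,"travel": [0,0,0],"roll": -10.7},
    {"gripper": 0,"travel": [0,0,0],"roll": -10.7},
    {"gripper": 0,"travel": [0,0,0],"roll": -10.7},
    {"gripper": 0,"travel": [0,0,0],"roll": -10.7},
    {"gripper": 0,"travel": [0,0,0],"roll": -10.7},
    {"gripper": 0,"travel": [0,0,0],"roll": -10.7},
    {"gripper": 0,"travel": [0,0,0],"roll": -10.7},
    {"gripper": 0,"travel": [0,0,0],"roll": -10.6},
    {"gripper": 0,"travel": [38,39.5,0],"roll": 0},
    {"gripper": 0,"travel": [38,39.5,0],"roll": 0},
    {"gripper": 0,"travel": [38,39.5,0],"roll": 0},
    {"gripper": 0,"travel": [38,39.5,0],"roll": 0},
    {"gripper": 0,"travel": [38,39.5,0],"roll": 0},
    {"gripper": 0,"travel": [38,39.5,0],"roll": 0},
    {"gripper": 0,"travel": [38,39.5,0],"roll": 0},
    {"gripper": 0,"travel": [38,39.5,0],"roll": 0},
    {"gripper": 0,"travel": [38,39.5,0],"roll": 0},
    {"gripper": 0,"travel": [38,39.5,0],"roll": 0},
    {"gripper": 0,"travel": [38,39.5,0],"roll": 0},
    {"gripper": 0,"travel": [38,39.5,0],"roll": 0}
  ]
}}

```text
clock: 2.6
tool_pos: [526.1, 8.9, 404.6]
tool_rot: [-3.141, 0.0, 1.761]
wrist_force: [0.6, -1.4, 0.4]
opening: 92.8
grasp_force: 0.0
```

```bash
cat >> h.py <<'E'
def to(x,y,z):
    s=arm.get_state(); p=np.array(s['tool_pos']); w=s['tool_rot'][2]; d=np.array([x,y,z])-p
    return p.round(1), round(w,4), 'travel', np.round([d[0]*np.cos(w)+d[1]*np.sin(w), d[0]*np.sin(w)-d[1]*np.cos(w), -d[2]],1)
E
python3 - <<'E'
from h import *
save('wrist','w0',scale=1.25)
print(to(524.5,15.4,308))
E
```

```text
(array([528.3,  12.6, 404.5]), np.float64(1.7628), 'travel', array([ 3.4, -3.2, 96.5]))
```

View pics/w0.png

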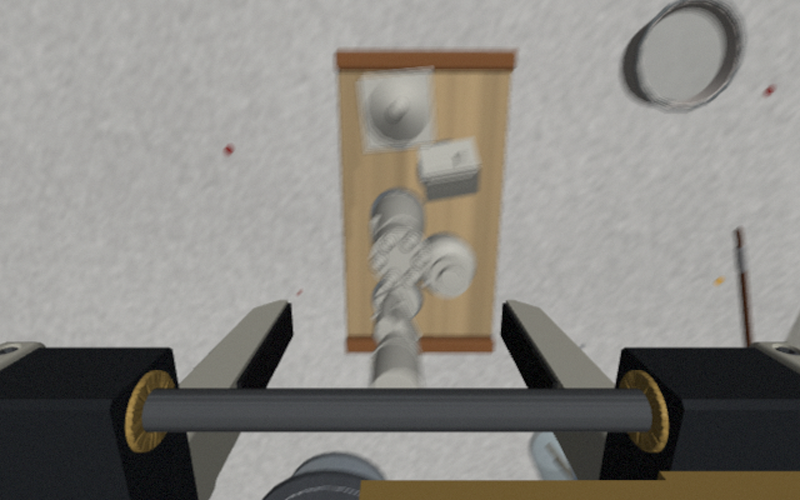

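```bash
python3 - <<'E'
from h import *
for n,u,v,z in [('king',397,252,160),('lan tip',397,108,171),('snow hat',448,278,83)]: print(n,at('w0',u/1.25,v/1.25,z))
print(to(524.5,15.4,308))
E
```

```text
king [522.50608341  23.78595493 160.        ]
lan tip [507.96773064  99.40233255 171.        ]
snow hat [569.98663942 -11.14620931  83.        ]
(array([528.3,  12.6, 404.5]), np.float64(1.7628), 'travel', array([ 3.4, -3.2, 96.5]))
```

Request:
{"name": "move_arm", "arguments": {
  "series": [
    {"gripper": 0,"travel": [1,-3,20],"roll": 0},
    {"gripper": 0,"travel": [0,0,20],"roll": 0},
    {"gripper": 0,"travel": [0,0,0],"roll": 0},
    {"gripper": 0,"travel": [0,0,0],"roll": 0}
  ]
}}

```text
clock: 3.15
tool_pos: [522.3, 7.5, 365.4]
tool_rot: [3.141, 0.0, 1.761]
wrist_force: [0.1, -0.7, 0.0]
opening: 92.6
grasp_force: 0.0
```

```bash
python3 - <<'E'
from h import *
save('wrist','w1',crop=(200,60,500,280),scale=2.6)
print(to(524.5,15.4,308))
E
```

```text
(array([522.3,   7.5, 365.6]), np.float64(1.7609), 'travel', array([ 7.4,  3.6, 57.6]))
```

View pics/w1.png

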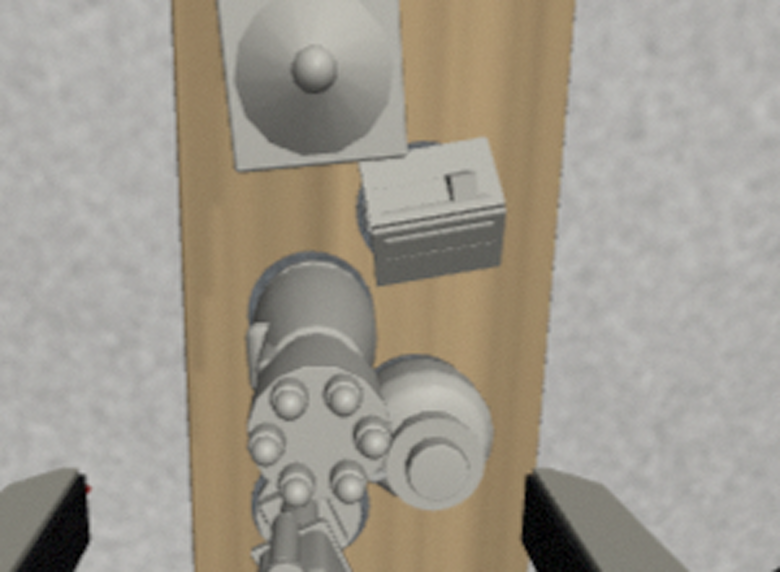

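```bash
python3 - <<'E'
from h import *
g=lambda u,v:(200+u/2.6,60+v/2.6)
for n,u,v,z in [('king',319,441,163),('lan tip',315,66,171),('snow hat',440,472,83),('sold?',305,500,125)]: print(n,at('w1',*g(u,v),z))
E
```

```text
king [522.8692581   17.74544153 163.        ]
lan tip [506.48428527  96.48238821 171.        ]
snow hat [571.85776472 -15.24255731  83.        ]
sold? [525.84791865 -14.5928979  125.        ]
```

Request:
{"name": "move_arm", "arguments": {
  "newtons": 20,
  "series": [
    {"gripper": 0,"travel": [8.3,3.0,0],"roll": 0},
    {"gripper": 0,"travel": [0,0,15],"roll": 0},
    {"gripper": 0,"travel": [0,0,15],"roll": 0},
    {"gripper": 0,"travel": [0,0,15],"roll": 0},
    {"gripper": 0,"travel": [0,0,12.5],"roll": 0},
    {"gripper": 0,"travel": [0,0,0],"roll": 0},
    {"gripper": 0.3,"travel": [0,0,0],"roll": 0},
    {"gripper": 0.5,"travel": [0,0,0],"roll": 0},
    {"gripper": 0.55,"travel": [0,0,0],"roll": 0},
    {"gripper": 0.6,"travel": [0,0,0],"roll": 0},
    {"gripper": 0.65,"travel": [0,0,0],"roll": 0},
    {"gripper": 0.7,"travel": [0,0,0],"roll": 0},
    {"gripper": 0.8,"travel": [0,0,0],"roll": 0},
    {"gripper": 0.8,"travel": [0,0,0],"roll": 0}
  ]
}}

```text
clock: 4.95
tool_pos: [523.6, 16.3, 307.2]
tool_rot: [3.141, 0.0, 1.761]
wrist_force: [0.2, -0.3, -0.7]
opening: 34.5
grasp_force: 20.0
```

```bash
python3 - <<'E'
from h import *
s=arm.get_state();print(s['opening'],s['grasp_force'],s['joints'].round(2))
print(to(494,349,308))
E
```

```text
34.45423377948815 20.00001311302185 [-0.06  0.43  1.81  0.    0.9  -0.25]
(array([523.6,  16.3, 307.2]), np.float64(1.761), 'travel', array([332.3,  33.9,  -0.8]))
```

Request:
{"name": "move_arm", "arguments": {
  "series": [
    {"gripper": 0.8,"travel": [0,0,-8],"roll": 0},
    {"gripper": 0.8,"travel": [0,0,-20],"roll": 0},
    {"gripper": 0.8,"travel": [0,0,-30],"roll": 0},
    {"gripper": 0.8,"travel": [0,0,-32],"roll": 0},
    {"gripper": 0.8,"travel": [0,0,-32],"roll": 0},
    {"gripper": 0.8,"travel": [0,0,-30],"roll": 0},
    {"gripper": 0.8,"travel": [0,0,-18],"roll": 0},
    {"gripper": 0.8,"travel": [0,0,-5],"roll": 0},
    {"gripper": 0.8,"travel": [12,1,0],"roll": 0},
    {"gripper": 0.8,"travel": [25,3,0],"roll": 0},
    {"gripper": 0.8,"travel": [35,4,0],"roll": 0},
    {"gripper": 0.8,"travel": [40,4,0],"roll": 0},
    {"gripper": 0.8,"travel": [40,4,0],"roll": 0},
    {"gripper": 0.8,"travel": [40,4,0],"roll": 0},
    {"gripper": 0.8,"travel": [40,4,0],"roll": 0},
    {"gripper": 0.8,"travel": [40,4,0],"roll": 0},
    {"gripper": 0.8,"travel": [32,4,0],"roll": 0},
    {"gripper": 0.8,"travel": [20,2,0],"roll": 0},
    {"gripper": 0.8,"travel": [8,0,0],"roll": 0},
    {"gripper": 0.8,"travel": [0,0,0],"roll": 0}
  ]
}}

```text
clock: 7.45
tool_pos: [494.1, 348.6, 482.0]
tool_rot: [-3.141, 0.0, 1.761]
wrist_force: [0.3, 0.4, -1.6]
opening: 34.4
grasp_force: 20.0
```

```bash
python3 - <<'E'
from h import *
s=arm.get_state();print(s['opening'],s['grasp_force'])
print(to(494,349,296))
E
```

```text
34.39000871991833 19.999878108501434
(array([494.1, 348.6, 482. ]), np.float64(1.7612), 'travel', array([  0.4,  -0. , 186. ]))
```

Down by 185, watching the force, then release.

Request:
{"name": "move_arm", "arguments": {
  "series": [
    {"gripper": 0.8,"travel": [0,0,12],"roll": 0},
    {"gripper": 0.8,"travel": [0,0,25],"roll": 0},
    {"gripper": 0.8,"travel": [0,0,30],"roll": 0},
    {"gripper": 0.8,"travel": [0,0,30],"roll": 0},
    {"gripper": 0.8,"travel": [0,0,30],"roll": 0},
    {"gripper": 0.8,"travel": [0,0,25],"roll": 0},
    {"gripper": 0.8,"travel": [0,0,15],"roll": 0},
    {"gripper": 0.8,"travel": [0,0,10],"roll": 0},
    {"gripper": 0.8,"travel": [0,0,4],"roll": 0},
    {"gripper": 0.8,"travel": [0,0,3],"roll": 0},
    {"gripper": 0.8,"travel": [0,0,1],"roll": 0},
    {"gripper": 0.8,"travel": [0,0,0],"roll": 0},
    {"gripper": 0.8,"travel": [0,0,0],"roll": 0}
  ]
}}

```text
clock: 9.07
tool_pos: [494.2, 348.8, 297.5]
tool_rot: [3.141, -0.0, 1.761]
wrist_force: [-0.1, 0.1, -1.5]
opening: 34.4
grasp_force: 20.0
```

Request:
{"name": "move_arm", "arguments": {
  "series": [
    {"gripper": 0.8,"travel": [0,0,1],"roll": 0},
    {"gripper": 0.8,"travel": [0,0,1],"roll": 0},
    {"gripper": 0.8,"travel": [0,0,0],"roll": 0},
    {"gripper": 0.6,"travel": [0,0,0],"roll": 0},
    {"gripper": 0.55,"travel": [0,0,0],"roll": 0},
    {"gripper": 0.4,"travel": [0,0,0],"roll": 0},
    {"gripper": 0.2,"travel": [0,0,0],"roll": 0},
    {"gripper": 0,"travel": [0,0,0],"roll": 0},
    {"gripper": 0,"travel": [0,0,0],"roll": 0},
    {"gripper": 0,"travel": [0,0,0],"roll": 0}
  ]
}}

```text
clock: 10.32
tool_pos: [494.1, 348.8, 295.2]
tool_rot: [-3.142, -0.0, 1.761]
wrist_force: [1.0, -0.3, 0.0]
opening: 87.5
grasp_force: 0.0
```

```bash
python3 - <<'E'
from h import *
print(to(539.0,-65.4,420))
E
```

```text
(array([494.1, 348.8, 295.2]), np.float64(1.761), 'travel', array([-415.2,  -34.3, -124.8]))
```

Request:
{"name": "move_arm", "arguments": {
  "series": [
    {"gripper": 0,"travel": [0,0,-15],"roll": 0},
    {"gripper": 0,"travel": [0,0,-30],"roll": 0},
    {"gripper": 0,"travel": [0,0,-35],"roll": 0},
    {"gripper": 0,"travel": [0,0,-25],"roll": 0},
    {"gripper": 0,"travel": [-15,-2,0],"roll": 0},
    {"gripper": 0,"travel": [-40,-3,0],"roll": 0},
    {"gripper": 0,"travel": [-45,-4,0],"roll": 0},
    {"gripper": 0,"travel": [-45,-4,0],"roll": 0},
    {"gripper": 0,"travel": [-45,-4,0],"roll": 0},
    {"gripper": 0,"travel": [-45,-4,0],"roll": 0},
    {"gripper": 0,"travel": [-45,-4,0],"roll": 0},
    {"gripper": 0,"travel": [-45,-4,0],"roll": 0},
    {"gripper": 0,"travel": [-45,-3,0],"roll": 0},
    {"gripper": 0,"travel": [-35,-2,0],"roll": 0},
    {"gripper": 0,"travel": [-10,0,0],"roll": 0},
    {"gripper": 0,"travel": [0,0,10],"roll": 0},
    {"gripper": 0,"travel": [0,0,0],"roll": 0},
    {"gripper": 0,"travel": [0,0,0],"roll": 0}
  ]
}}

```text
clock: 12.58
tool_pos: [539.2, -64.3, 390.1]
tool_rot: [-3.141, -0.0, 1.762]
wrist_force: [-0.7, -0.2, 0.5]
opening: 92.6
grasp_force: 0.0
```

```bash
python3 - <<'E'
from h import *
save('wrist','w2',crop=(200,60,500,280),scale=2.6)
print(to(539.0,-65.4,314))
E
```

```text
(array([539.2, -64.4, 390.3]), np.float64(1.7622), 'travel', array([-0.9, -0.4, 76.3]))
```

View pics/w2.png

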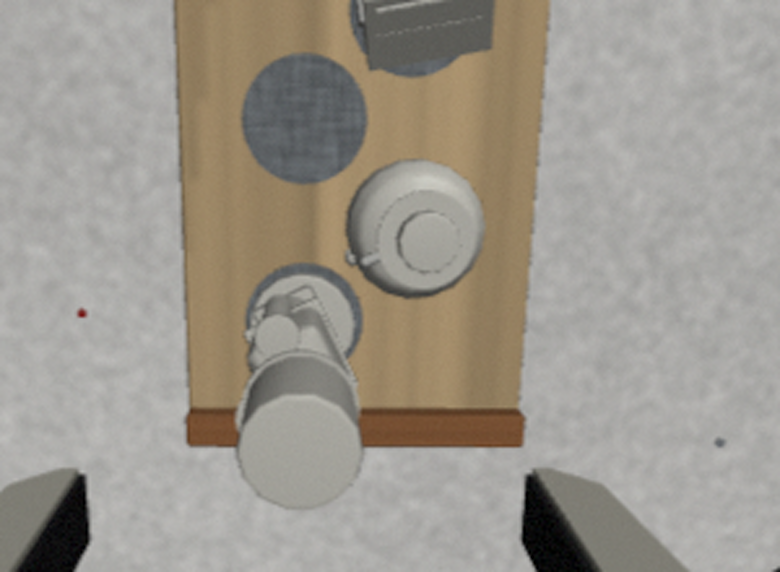

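```bash
python3 - <<'E'
from h import *
g=lambda u,v:(200+u/2.6,60+v/2.6)
for n,u,v,z in [('sol',300,445,168),('snow hat',430,242,83),('snow belly',415,228,41),('disc king',305,119,18)]: print(n,at('w2',*g(u,v),z))
E
```

```text
sol [536.6946405  -63.28677785 168.        ]
snow hat [571.71565102 -15.59290117  83.        ]
snow belly [571.93865103 -15.73628272  41.        ]
disc king [522.77770434  15.82227547  18.        ]
```

Request:
{"name": "move_arm", "arguments": {
  "series": [
    {"gripper": 0,"travel": [0,-1.3,15],"roll": 0},
    {"gripper": 0,"travel": [0,0,20],"roll": 0},
    {"gripper": 0,"travel": [0,0,20],"roll": 0},
    {"gripper": 0,"travel": [0,0,15],"roll": 0},
    {"gripper": 0,"travel": [0,0,5],"roll": 0},
    {"gripper": 0.3,"travel": [0,0,0],"roll": 0},
    {"gripper": 0.5,"travel": [0,0,0],"roll": 0},
    {"gripper": 0.55,"travel": [0,0,0],"roll": 0},
    {"gripper": 0.6,"travel": [0,0,0],"roll": 0},
    {"gripper": 0.65,"travel": [0,0,0],"roll": 0},
    {"gripper": 0.7,"travel": [0,0,0],"roll": 0},
    {"gripper": 0.8,"travel": [0,0,0],"roll": 0},
    {"gripper": 0.8,"travel": [0,0,0],"roll": 0}
  ]
}}

```text
clock: 14.25
tool_pos: [537.9, -65.4, 315.2]
tool_rot: [-3.142, -0.0, 1.761]
wrist_force: [1.3, 0.4, 0.1]
opening: 32.8
grasp_force: 20.0
```

```bash
python3 - <<'E'
from h import *
print(to(505,269.5,315))
E
```

```text
(array([537.9, -65.4, 315.2]), np.float64(1.761), 'travel', array([3.351e+02, 3.100e+01, 2.000e-01]))
```

Request:
{"name": "move_arm", "arguments": {
  "series": [
    {"gripper": 0.8,"travel": [0,0,-8],"roll": 0},
    {"gripper": 0.8,"travel": [0,0,-20],"roll": 0},
    {"gripper": 0.8,"travel": [0,0,-30],"roll": 0},
    {"gripper": 0.8,"travel": [0,0,-32],"roll": 0},
    {"gripper": 0.8,"travel": [0,0,-32],"roll": 0},
    {"gripper": 0.8,"travel": [0,0,-30],"roll": 0},
    {"gripper": 0.8,"travel": [0,0,-18],"roll": 0},
    {"gripper": 0.8,"travel": [0,0,-5],"roll": 0},
    {"gripper": 0.8,"travel": [12,1,0],"roll": 0},
    {"gripper": 0.8,"travel": [25,3,0],"roll": 0},
    {"gripper": 0.8,"travel": [35,3,0],"roll": 0},
    {"gripper": 0.8,"travel": [40,4,0],"roll": 0},
    {"gripper": 0.8,"travel": [40,4,0],"roll": 0},
    {"gripper": 0.8,"travel": [40,4,0],"roll": 0},
    {"gripper": 0.8,"travel": [40,4,0],"roll": 0},
    {"gripper": 0.8,"travel": [40,3,0],"roll": 0},
    {"gripper": 0.8,"travel": [33,3,0],"roll": 0},
    {"gripper": 0.8,"travel": [20,2,0],"roll": 0},
    {"gripper": 0.8,"travel": [10,0,0],"roll": 0},
    {"gripper": 0.8,"travel": [0,0,0],"roll": 0}
  ]
}}

```text
clock: 16.75
tool_pos: [505.0, 269.4, 489.9]
tool_rot: [-3.141, 0.0, 1.761]
wrist_force: [-0.5, 0.1, -2.5]
opening: 32.7
grasp_force: 20.0
```

Request:
{"name": "move_arm", "arguments": {
  "series": [
    {"gripper": 0.8,"travel": [0,0,12],"roll": 0},
    {"gripper": 0.8,"travel": [0,0,25],"roll": 0},
    {"gripper": 0.8,"travel": [0,0,30],"roll": 0},
    {"gripper": 0.8,"travel": [0,0,30],"roll": 0},
    {"gripper": 0.8,"travel": [0,0,30],"roll": 0},
    {"gripper": 0.8,"travel": [0,0,25],"roll": 0},
    {"gripper": 0.8,"travel": [0,0,15],"roll": 0},
    {"gripper": 0.8,"travel": [0,0,10],"roll": 0},
    {"gripper": 0.8,"travel": [0,0,4],"roll": 0},
    {"gripper": 0.8,"travel": [0,0,3],"roll": 0},
    {"gripper": 0.8,"travel": [0,0,1],"roll": 0},
    {"gripper": 0.8,"travel": [0,0,0],"roll": 0}
  ]
}}

```text
clock: 18.25
tool_pos: [505.1, 269.4, 305.5]
tool_rot: [3.141, -0.0, 1.761]
wrist_force: [0.1, -0.6, -1.5]
opening: 32.4
grasp_force: 20.0
```

Request:
{"name": "move_arm", "arguments": {
  "series": [
    {"gripper": 0.8,"travel": [0,0,1],"roll": 0},
    {"gripper": 0.8,"travel": [0,0,1],"roll": 0},
    {"gripper": 0.8,"travel": [0,0,0],"roll": 0},
    {"gripper": 0.6,"travel": [0,0,0],"roll": 0},
    {"gripper": 0.55,"travel": [0,0,0],"roll": 0},
    {"gripper": 0.4,"travel": [0,0,0],"roll": 0},
    {"gripper": 0.2,"travel": [0,0,0],"roll": 0},
    {"gripper": 0,"travel": [0,0,0],"roll": 0},
    {"gripper": 0,"travel": [0,0,0],"roll": 0},
    {"gripper": 0,"travel": [0,0,0],"roll": 0},
    {"gripper": 0,"travel": [0,0,-15],"roll": 0},
    {"gripper": 0,"travel": [0,0,-30],"roll": 0},
    {"gripper": 0,"travel": [0,0,-35],"roll": 0},
    {"gripper": 0,"travel": [0,0,-20],"roll": 0},
    {"gripper": 0,"travel": [0,0,0],"roll": 0}
  ]
}}

```text
clock: 20.12
tool_pos: [505.1, 269.4, 405.4]
tool_rot: [3.138, -0.001, 1.761]
wrist_force: [-0.2, 0.4, -1.0]
opening: 92.7
grasp_force: 0.0
```

```bash
python3 - <<'E'
from h import *
save('top','t1',crop=(130,180,390,300),scale=3)
print(to(572.5,-15.8,300))
E
```

```text
(array([504.9, 269.3, 403.9]), np.float64(1.7611), 'travel', array([-292.8,   12.4,  103.9]))
```

View pics/t1.png

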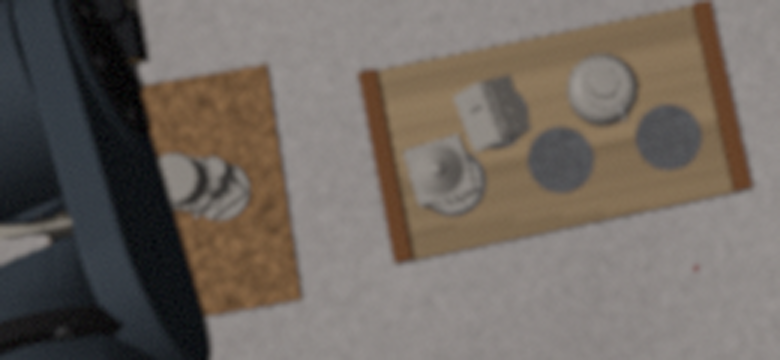

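Request:
{"name": "move_arm", "arguments": {
  "series": [
    {"gripper": 0,"travel": [-15,0,0],"roll": 0},
    {"gripper": 0,"travel": [-40,2,0],"roll": 0},
    {"gripper": 0,"travel": [-45,2,0],"roll": 0},
    {"gripper": 0,"travel": [-45,2,0],"roll": 0},
    {"gripper": 0,"travel": [-45,2,0],"roll": 0},
    {"gripper": 0,"travel": [-45,2,0],"roll": 0},
    {"gripper": 0,"travel": [-38,2,0],"roll": 0},
    {"gripper": 0,"travel": [-15,0.5,0],"roll": 0},
    {"gripper": 0,"travel": [-5,0,0],"roll": 0},
    {"gripper": 0,"travel": [0,0,20],"roll": 0},
    {"gripper": 0,"travel": [0,0,40],"roll": 0},
    {"gripper": 0,"travel": [0,0,35],"roll": 0},
    {"gripper": 0,"travel": [0,0,10],"roll": 0},
    {"gripper": 0,"travel": [0,0,0],"roll": 0},
    {"gripper": 0,"travel": [0,0,0],"roll": 0}
  ]
}}

```text
clock: 22.05
tool_pos: [573.1, -15.8, 299.6]
tool_rot: [3.14, 0.001, 1.761]
wrist_force: [0.2, 0.3, 0.3]
opening: 93.3
grasp_force: 0.0
```

```bash
python3 - <<'E'
from h import *
print(to(572.5,-15.8,208))
E
```

```text
(array([573.1, -15.8, 299.6]), np.float64(1.7614), 'travel', array([ 0.1, -0.6, 91.6]))
```

Request:
{"name": "move_arm", "arguments": {
  "newtons": 15,
  "series": [
    {"gripper": 0,"travel": [0,-0.6,15],"roll": 0},
    {"gripper": 0,"travel": [0,0,25],"roll": 0},
    {"gripper": 0,"travel": [0,0,25],"roll": 0},
    {"gripper": 0,"travel": [0,0,15],"roll": 0},
    {"gripper": 0,"travel": [0,0,8],"roll": 0},
    {"gripper": 0,"travel": [0,0,3],"roll": 0},
    {"gripper": 0,"travel": [0,0,0],"roll": 0},
    {"gripper": 0.2,"travel": [0,0,0],"roll": 0},
    {"gripper": 0.35,"travel": [0,0,0],"roll": 0},
    {"gripper": 0.4,"travel": [0,0,0],"roll": 0},
    {"gripper": 0.45,"travel": [0,0,0],"roll": 0},
    {"gripper": 0.5,"travel": [0,0,0],"roll": 0},
    {"gripper": 0.6,"travel": [0,0,0],"roll": 0},
    {"gripper": 0.6,"travel": [0,0,0],"roll": 0}
  ]
}}

```text
clock: 23.8
tool_pos: [572.2, -16.1, 207.3]
tool_rot: [3.141, 0.0, 1.761]
wrist_force: [0.7, 1.3, 0.1]
opening: 51.8
grasp_force: 15.0
```

```bash
python3 - <<'E'
from h import *
print(to(520.2,-328,251))
E
```

```text
(array([572.2, -16.1, 207.3]), np.float64(1.7611), 'travel', array([-296.5, -110. ,  -43.7]))
```

Request:
{"name": "move_arm", "arguments": {
  "series": [
    {"gripper": 0.6,"travel": [0,0,-8],"roll": 0},
    {"gripper": 0.6,"travel": [0,0,-25],"roll": 0},
    {"gripper": 0.6,"travel": [0,0,-35],"roll": 0},
    {"gripper": 0.6,"travel": [0,0,-25],"roll": 0},
    {"gripper": 0.6,"travel": [0,0,-7],"roll": 0},
    {"gripper": 0.6,"travel": [-15,-5,0],"roll": 0},
    {"gripper": 0.6,"travel": [-30,-11,0],"roll": 0},
    {"gripper": 0.6,"travel": [-40,-15,0],"roll": 0},
    {"gripper": 0.6,"travel": [-42,-16,0],"roll": 0},
    {"gripper": 0.6,"travel": [-42,-16,0],"roll": 0},
    {"gripper": 0.6,"travel": [-42,-16,0],"roll": 0},
    {"gripper": 0.6,"travel": [-40,-15,0],"roll": 0},
    {"gripper": 0.6,"travel": [-28,-10,0],"roll": 0},
    {"gripper": 0.6,"travel": [-14,-5,0],"roll": 0},
    {"gripper": 0.6,"travel": [-3.5,-1,0],"roll": 0},
    {"gripper": 0.6,"travel": [0,0,10],"roll": 0},
    {"gripper": 0.6,"travel": [0,0,20],"roll": 0},
    {"gripper": 0.6,"travel": [0,0,20],"roll": 0},
    {"gripper": 0.6,"travel": [0,0,5],"roll": 0},
    {"gripper": 0.6,"travel": [0,0,0],"roll": 0}
  ]
}}

```text
clock: 26.3
tool_pos: [520.3, -327.8, 252.0]
tool_rot: [-3.141, -0.0, 1.761]
wrist_force: [0.6, 0.7, -1.3]
opening: 51.6
grasp_force: 15.0
```

```bash
python3 - <<'E'
from h import *
print(to(520.2,-328,249.5))
save('scene','s1',crop=(160,90,320,210),scale=4)
E
```

```text
(array([ 520.3, -327.8,  252. ]), np.float64(1.7614), 'travel', array([-0.2, -0.2,  2.5]))
```

View pics/s1.png

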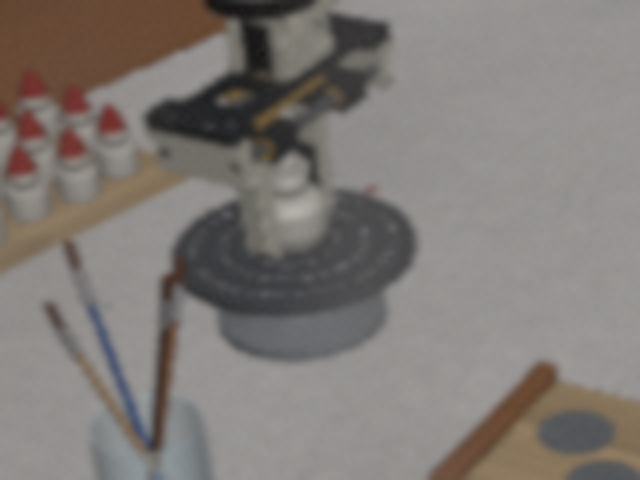

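Request:
{"name": "move_arm", "arguments": {
  "series": [
    {"gripper": 0.6,"travel": [0,0,1.2],"roll": 0},
    {"gripper": 0.6,"travel": [0,0,1.2],"roll": 0},
    {"gripper": 0.6,"travel": [0,0,0],"roll": 0},
    {"gripper": 0.42,"travel": [0,0,0],"roll": 0},
    {"gripper": 0.38,"travel": [0,0,0],"roll": 0},
    {"gripper": 0.2,"travel": [0,0,0],"roll": 0},
    {"gripper": 0,"travel": [0,0,0],"roll": 0},
    {"gripper": 0,"travel": [0,0,0],"roll": 0},
    {"gripper": 0,"travel": [0,0,0],"roll": 0},
    {"gripper": 0,"travel": [0,0,0],"roll": 0},
    {"gripper": 0,"travel": [0,0,-15],"roll": 0},
    {"gripper": 0,"travel": [0,0,-35],"roll": 0},
    {"gripper": 0,"travel": [0,0,-45],"roll": 0},
    {"gripper": 0,"travel": [0,0,-40],"roll": 0},
    {"gripper": 0,"travel": [0,0,-20],"roll": 0},
    {"gripper": 0,"travel": [0,0,0],"roll": 0}
  ]
}}

```text
clock: 28.35
tool_pos: [520.2, -328.0, 407.2]
tool_rot: [3.139, 0.003, 1.761]
wrist_force: [0.3, -0.3, -0.6]
opening: 92.9
grasp_force: 0.0
```

```bash
python3 - <<'E'
from h import *
print(to(505.1,269.4,405))
save('top','t2'); a=np.load('pics/t2.npz')['img'].copy()
g=lambda b:cv2.resize(a[b[1]:b[3],b[0]:b[2]],None,fx=4,fy=4,interpolation=cv2.INTER_CUBIC)
cv2.imwrite('pics/t2c.png',np.hstack([g((140,200,235,295)),g((430,185,525,280))]))
E
```

```text
(array([ 520.2, -328. ,  407.2]), np.float64(1.7611), 'travel', array([589.5,  98.2,   2.2]))
```

View pics/t2c.png

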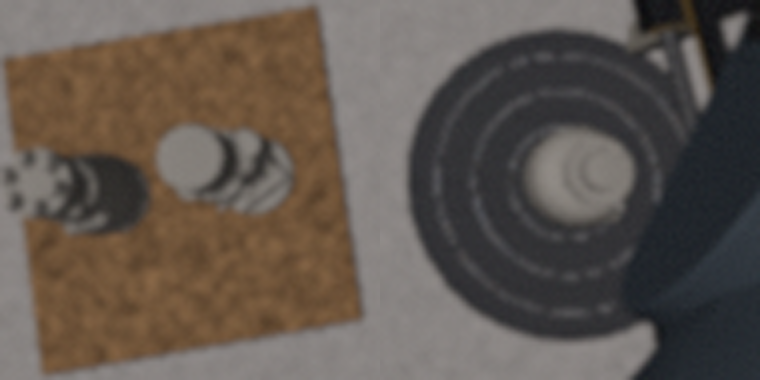

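```bash
python3 - <<'E'
from h import *
print(at('t2',430+198/4,185+175/4,83), at('t2',430+221/4,185+172/4,125),at('t2',140+191/4,200+160/4,156))
E
```

```text
[ 522.13962677 -328.55034413   83.        ] [ 520.04007599 -326.68893614  125.        ] [504.36770476 267.52500372 156.        ]
```

Request:
{"name": "move_arm", "arguments": {
  "series": [
    {"gripper": 0,"travel": [15,2.5,0],"roll": 0},
    {"gripper": 0,"travel": [40,6.7,0],"roll": 0},
    {"gripper": 0,"travel": [48,8,0],"roll": 0},
    {"gripper": 0,"travel": [48,8,0],"roll": 0},
    {"gripper": 0,"travel": [48,8,0],"roll": 0},
    {"gripper": 0,"travel": [48,8,0],"roll": 0},
    {"gripper": 0,"travel": [48,8,0],"roll": 0},
    {"gripper": 0,"travel": [48,8,0],"roll": 0},
    {"gripper": 0,"travel": [48,8,0],"roll": 0},
    {"gripper": 0,"travel": [48,8,0],"roll": 0},
    {"gripper": 0,"travel": [48,8,0],"roll": 0},
    {"gripper": 0,"travel": [48,8,0],"roll": 0},
    {"gripper": 0,"travel": [37,6,0],"roll": 0},
    {"gripper": 0,"travel": [14,2.5,0],"roll": 0},
    {"gripper": 0,"travel": [3.5,0.5,0],"roll": 0},
    {"gripper": 0,"travel": [0,0,0],"roll": 0},
    {"gripper": 0,"travel": [0,0,0],"roll": 0}
  ]
}}

```text
clock: 30.52
tool_pos: [505.3, 268.5, 404.8]
tool_rot: [-3.141, 0.0, 1.76]
wrist_force: [-0.5, 0.1, -0.4]
opening: 92.9
grasp_force: 0.0
```

```bash
python3 - <<'E'
from h import *
print(to(505.1,269.4,303.4))
E
```

```text
(array([505.3, 268.5, 404.8]), np.float64(1.7599), 'travel', array([  0.9,  -0. , 101.4]))
```

Snowman centred within ~2 mm. Re-grip the soldier.

Request:
{"name": "move_arm", "arguments": {
  "newtons": 20,
  "series": [
    {"gripper": 0,"travel": [0.9,0,20],"roll": 0},
    {"gripper": 0,"travel": [0,0,30],"roll": 0},
    {"gripper": 0,"travel": [0,0,30],"roll": 0},
    {"gripper": 0,"travel": [0,0,16],"roll": 0},
    {"gripper": 0,"travel": [0,0,5],"roll": 0},
    {"gripper": 0,"travel": [0,0,0],"roll": 0},
    {"gripper": 0.3,"travel": [0,0,0],"roll": 0},
    {"gripper": 0.5,"travel": [0,0,0],"roll": 0},
    {"gripper": 0.55,"travel": [0,0,0],"roll": 0},
    {"gripper": 0.6,"travel": [0,0,0],"roll": 0},
    {"gripper": 0.65,"travel": [0,0,0],"roll": 0},
    {"gripper": 0.7,"travel": [0,0,0],"roll": 0},
    {"gripper": 0.8,"travel": [0,0,0],"roll": 0},
    {"gripper": 0.8,"travel": [0,0,0],"roll": 0}
  ]
}}

```text
clock: 32.28
tool_pos: [504.9, 270.3, 303.8]
tool_rot: [-3.142, -0.0, 1.761]
wrist_force: [0.3, -0.5, 0.1]
opening: 32.9
grasp_force: 20.0
```

```bash
python3 - <<'E'
from h import *
print(to(537.8,-65.2,490))
E
```

```text
(array([504.9, 270.3, 303.8]), np.float64(1.7611), 'travel', array([-335.6,  -31.2, -186.2]))
```

Request:
{"name": "move_arm", "arguments": {
  "series": [
    {"gripper": 0.8,"travel": [0,0,-8],"roll": 0},
    {"gripper": 0.8,"travel": [0,0,-20],"roll": 0},
    {"gripper": 0.8,"travel": [0,0,-33],"roll": 0},
    {"gripper": 0.8,"travel": [0,0,-35],"roll": 0},
    {"gripper": 0.8,"travel": [0,0,-35],"roll": 0},
    {"gripper": 0.8,"travel": [0,0,-32],"roll": 0},
    {"gripper": 0.8,"travel": [0,0,-18],"roll": 0},
    {"gripper": 0.8,"travel": [0,0,-5],"roll": 0},
    {"gripper": 0.8,"travel": [-12,-1,0],"roll": 0},
    {"gripper": 0.8,"travel": [-25,-3,0],"roll": 0},
    {"gripper": 0.8,"travel": [-35,-3,0],"roll": 0},
    {"gripper": 0.8,"travel": [-40,-4,0],"roll": 0},
    {"gripper": 0.8,"travel": [-40,-4,0],"roll": 0},
    {"gripper": 0.8,"travel": [-40,-4,0],"roll": 0},
    {"gripper": 0.8,"travel": [-40,-4,0],"roll": 0},
    {"gripper": 0.8,"travel": [-40,-3.2,0],"roll": 0},
    {"gripper": 0.8,"travel": [-33,-3,0],"roll": 0},
    {"gripper": 0.8,"travel": [-20,-2,0],"roll": 0},
    {"gripper": 0.8,"travel": [-9.7,0,0],"roll": 0},
    {"gripper": 0.8,"travel": [0,0,0],"roll": 0}
  ]
}}

```text
clock: 34.78
tool_pos: [537.7, -64.3, 489.6]
tool_rot: [-3.141, -0.0, 1.761]
wrist_force: [0.5, 0.9, -2.0]
opening: 32.6
grasp_force: 20.0
```

Request:
{"name": "move_arm", "arguments": {
  "series": [
    {"gripper": 0.8,"travel": [0,0,12],"roll": 0},
    {"gripper": 0.8,"travel": [0,0,25],"roll": 0},
    {"gripper": 0.8,"travel": [0,0,30],"roll": 0},
    {"gripper": 0.8,"travel": [0,0,30],"roll": 0},
    {"gripper": 0.8,"travel": [0,0,30],"roll": 0},
    {"gripper": 0.8,"travel": [0,0,20],"roll": 0},
    {"gripper": 0.8,"travel": [0,0,13],"roll": 0},
    {"gripper": 0.8,"travel": [0,0,6],"roll": 0},
    {"gripper": 0.8,"travel": [0,0,3],"roll": 0},
    {"gripper": 0.8,"travel": [0,0,2],"roll": 0},
    {"gripper": 0.8,"travel": [0,0,0],"roll": 0},
    {"gripper": 0.8,"travel": [0,0,0],"roll": 0}
  ]
}}

```text
clock: 36.28
tool_pos: [537.7, -64.3, 319.1]
tool_rot: [3.141, 0.0, 1.761]
wrist_force: [-0.2, 0.4, -1.9]
opening: 32.3
grasp_force: 20.0
```

Contact expected near 315.8; lower 3 and release.

Request:
{"name": "move_arm", "arguments": {
  "series": [
    {"gripper": 0.8,"travel": [0,0,1.5],"roll": 0},
    {"gripper": 0.8,"travel": [0,0,1],"roll": 0},
    {"gripper": 0.8,"travel": [0,0,0.5],"roll": 0},
    {"gripper": 0.8,"travel": [0,0,0],"roll": 0},
    {"gripper": 0.6,"travel": [0,0,0],"roll": 0},
    {"gripper": 0.55,"travel": [0,0,0],"roll": 0},
    {"gripper": 0.4,"travel": [0,0,0],"roll": 0},
    {"gripper": 0.2,"travel": [0,0,0],"roll": 0},
    {"gripper": 0,"travel": [0,0,0],"roll": 0},
    {"gripper": 0,"travel": [0,0,0],"roll": 0},
    {"gripper": 0,"travel": [0,0,0],"roll": 0},
    {"gripper": 0,"travel": [0,0,-15],"roll": 0},
    {"gripper": 0,"travel": [0,0,-30],"roll": 0},
    {"gripper": 0,"travel": [0,0,-30],"roll": 0},
    {"gripper": 0,"travel": [0,0,-15],"roll": 0},
    {"gripper": 0,"travel": [0,0,0],"roll": 0}
  ]
}}

```text
clock: 38.28
tool_pos: [537.6, -64.3, 406.7]
tool_rot: [3.14, 0.001, 1.761]
wrist_force: [-0.4, 0.8, -0.9]
opening: 93.3
grasp_force: 0.0
```

```bash
python3 - <<'E'
from h import *
print(to(494.1,348.8,405))
E
```

```text
(array([537.6, -64.3, 406.7]), np.float64(1.761), 'travel', array([413.8,  35.4,   1.7]))
```

Request:
{"name": "move_arm", "arguments": {
  "series": [
    {"gripper": 0,"travel": [15,2,0],"roll": 0},
    {"gripper": 0,"travel": [38,3.4,0],"roll": 0},
    {"gripper": 0,"travel": [45,4,0],"roll": 0},
    {"gripper": 0,"travel": [45,4,0],"roll": 0},
    {"gripper": 0,"travel": [45,4,0],"roll": 0},
    {"gripper": 0,"travel": [45,4,0],"roll": 0},
    {"gripper": 0,"travel": [45,4,0],"roll": 0},
    {"gripper": 0,"travel": [45,4,0],"roll": 0},
    {"gripper": 0,"travel": [43,4,0],"roll": 0},
    {"gripper": 0,"travel": [32,2,0],"roll": 0},
    {"gripper": 0,"travel": [12,0,0],"roll": 0},
    {"gripper": 0,"travel": [3.8,0,0],"roll": 0},
    {"gripper": 0,"travel": [0,0,0],"roll": 0},
    {"gripper": 0,"travel": [0,0,0],"roll": 0},
    {"gripper": 0,"travel": [0,0,0],"roll": 0}
  ]
}}

```text
clock: 40.15
tool_pos: [494.4, 348.2, 406.0]
tool_rot: [3.141, -0.0, 1.76]
wrist_force: [0.1, -0.0, 0.5]
opening: 93.2
grasp_force: 0.0
```

```bash
python3 - <<'E'
from h import *
print(to(494.1,348.8,295.2))
E
```

```text
(array([494.4, 348.2, 406. ]), np.float64(1.7602), 'travel', array([ 7.000e-01, -1.000e-01,  1.108e+02]))
```

Request:
{"name": "move_arm", "arguments": {
  "newtons": 20,
  "series": [
    {"gripper": 0,"travel": [0.5,0,20],"roll": 0},
    {"gripper": 0,"travel": [0,0,30],"roll": 0},
    {"gripper": 0,"travel": [0,0,30],"roll": 0},
    {"gripper": 0,"travel": [0,0,23],"roll": 0},
    {"gripper": 0,"travel": [0,0,7],"roll": 0},
    {"gripper": 0,"travel": [0,0,0],"roll": 0},
    {"gripper": 0.3,"travel": [0,0,0],"roll": 0},
    {"gripper": 0.5,"travel": [0,0,0],"roll": 0},
    {"gripper": 0.55,"travel": [0,0,0],"roll": 0},
    {"gripper": 0.6,"travel": [0,0,0],"roll": 0},
    {"gripper": 0.65,"travel": [0,0,0],"roll": 0},
    {"gripper": 0.7,"travel": [0,0,0],"roll": 0},
    {"gripper": 0.8,"travel": [0,0,0],"roll": 0},
    {"gripper": 0.8,"travel": [0,0,0],"roll": 0}
  ]
}}

```text
clock: 41.9
tool_pos: [494.1, 349.3, 295.8]
tool_rot: [3.141, 0.0, 1.761]
wrist_force: [0.2, 0.3, 0.1]
opening: 34.4
grasp_force: 20.0
```

```bash
python3 - <<'E'
from h import *
print(to(523.6,16.4,482))
E
```

```text
(array([494.1, 349.3, 295.8]), np.float64(1.7611), 'travel', array([-332.4,  -34. , -186.2]))
```

Request:
{"name": "move_arm", "arguments": {
  "series": [
    {"gripper": 0.8,"travel": [0,0,-8],"roll": 0},
    {"gripper": 0.8,"travel": [0,0,-20],"roll": 0},
    {"gripper": 0.8,"travel": [0,0,-33],"roll": 0},
    {"gripper": 0.8,"travel": [0,0,-35],"roll": 0},
    {"gripper": 0.8,"travel": [0,0,-35],"roll": 0},
    {"gripper": 0.8,"travel": [0,0,-32],"roll": 0},
    {"gripper": 0.8,"travel": [0,0,-18],"roll": 0},
    {"gripper": 0.8,"travel": [0,0,-5],"roll": 0},
    {"gripper": 0.8,"travel": [-12,-1,0],"roll": 0},
    {"gripper": 0.8,"travel": [-25,-3,0],"roll": 0},
    {"gripper": 0.8,"travel": [-35,-4,0],"roll": 0},
    {"gripper": 0.8,"travel": [-40,-4,0],"roll": 0},
    {"gripper": 0.8,"travel": [-40,-4,0],"roll": 0},
    {"gripper": 0.8,"travel": [-40,-4,0],"roll": 0},
    {"gripper": 0.8,"travel": [-40,-4,0],"roll": 0},
    {"gripper": 0.8,"travel": [-40,-4,0],"roll": 0},
    {"gripper": 0.8,"travel": [-32,-4,0],"roll": 0},
    {"gripper": 0.8,"travel": [-20,-2,0],"roll": 0},
    {"gripper": 0.8,"travel": [-8,0,0],"roll": 0},
    {"gripper": 0.8,"travel": [0,0,0],"roll": 0}
  ]
}}

```text
clock: 44.4
tool_pos: [523.4, 16.6, 481.3]
tool_rot: [-3.141, -0.0, 1.76]
wrist_force: [-0.3, 0.3, -1.7]
opening: 34.6
grasp_force: 20.0
```

Request:
{"name": "move_arm", "arguments": {
  "series": [
    {"gripper": 0.8,"travel": [0,0,12],"roll": 0},
    {"gripper": 0.8,"travel": [0,0,25],"roll": 0},
    {"gripper": 0.8,"travel": [0,0,30],"roll": 0},
    {"gripper": 0.8,"travel": [0,0,30],"roll": 0},
    {"gripper": 0.8,"travel": [0,0,30],"roll": 0},
    {"gripper": 0.8,"travel": [0,0,20],"roll": 0},
    {"gripper": 0.8,"travel": [0,0,13],"roll": 0},
    {"gripper": 0.8,"travel": [0,0,6],"roll": 0},
    {"gripper": 0.8,"travel": [0,0,3],"roll": 0},
    {"gripper": 0.8,"travel": [0,0,2],"roll": 0},
    {"gripper": 0.8,"travel": [0,0,0],"roll": 0},
    {"gripper": 0.8,"travel": [0,0,0],"roll": 0}
  ]
}}

```text
clock: 45.9
tool_pos: [523.5, 16.8, 311.1]
tool_rot: [3.141, 0.0, 1.761]
wrist_force: [0.1, 0.6, -2.1]
opening: 34.4
grasp_force: 20.0
```

Request:
{"name": "move_arm", "arguments": {
  "series": [
    {"gripper": 0.8,"travel": [0,0,1.5],"roll": 0},
    {"gripper": 0.8,"travel": [0,0,1],"roll": 0},
    {"gripper": 0.8,"travel": [0,0,0.5],"roll": 0},
    {"gripper": 0.8,"travel": [0,0,0],"roll": 0},
    {"gripper": 0.6,"travel": [0,0,0],"roll": 0},
    {"gripper": 0.55,"travel": [0,0,0],"roll": 0},
    {"gripper": 0.4,"travel": [0,0,0],"roll": 0},
    {"gripper": 0.2,"travel": [0,0,0],"roll": 0},
    {"gripper": 0,"travel": [0,0,0],"roll": 0},
    {"gripper": 0,"travel": [0,0,0],"roll": 0},
    {"gripper": 0,"travel": [0,0,0],"roll": 0},
    {"gripper": 0,"travel": [0,0,-15],"roll": 0},
    {"gripper": 0,"travel": [0,0,-40],"roll": 0},
    {"gripper": 0,"travel": [0,0,-40],"roll": 0},
    {"gripper": 0,"travel": [0,0,-15],"roll": 0},
    {"gripper": 0,"travel": [10,-20,0],"roll": 0},
    {"gripper": 0,"travel": [30,-40,0],"roll": 0},
    {"gripper": 0,"travel": [50,-40,0],"roll": 0},
    {"gripper": 0,"travel": [50,-20,0],"roll": 0},
    {"gripper": 0,"travel": [50,0,0],"roll": 0}
  ]
}}

```text
clock: 48.4
tool_pos: [369.2, 180.6, 417.9]
tool_rot: [-3.141, 0.0, 1.761]
wrist_force: [0.8, -0.1, 0.8]
opening: 92.8
grasp_force: 0.0
```

Request:
{"name": "move_arm", "arguments": {
  "series": [
    {"gripper": 0,"travel": [50,0,0],"roll": 0},
    {"gripper": 0,"travel": [40,0,0],"roll": 0},
    {"gripper": 0,"travel": [10,0,0],"roll": 0},
    {"gripper": 0,"travel": [0,0,0],"roll": 0},
    {"gripper": 0,"travel": [0,0,0],"roll": 0},
    {"gripper": 0,"travel": [0,0,0],"roll": 0}
  ]
}}

```text
clock: 49.15
tool_pos: [352.2, 277.0, 417.9]
tool_rot: [3.142, 0.0, 1.76]
wrist_force: [-0.1, -0.5, 0.3]
opening: 92.9
grasp_force: 0.0
```

```bash
python3 - <<'E'
from h import *
save('top','t3'); a=np.load('pics/t3.npz')['img']; b=np.load('pics/t0.npz')['img']
g=lambda a,b:cv2.resize(a[b[1]:b[3],b[0]:b[2]],None,fx=3,fy=3,interpolation=cv2.INTER_CUBIC)
B=(240,170,520,270)
cv2.imwrite('pics/t3c.png',cv2.resize(np.vstack([g(b,B),g(a,B)]),(800,572)))
E
```

```text
(no output)
```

View pics/t3c.png

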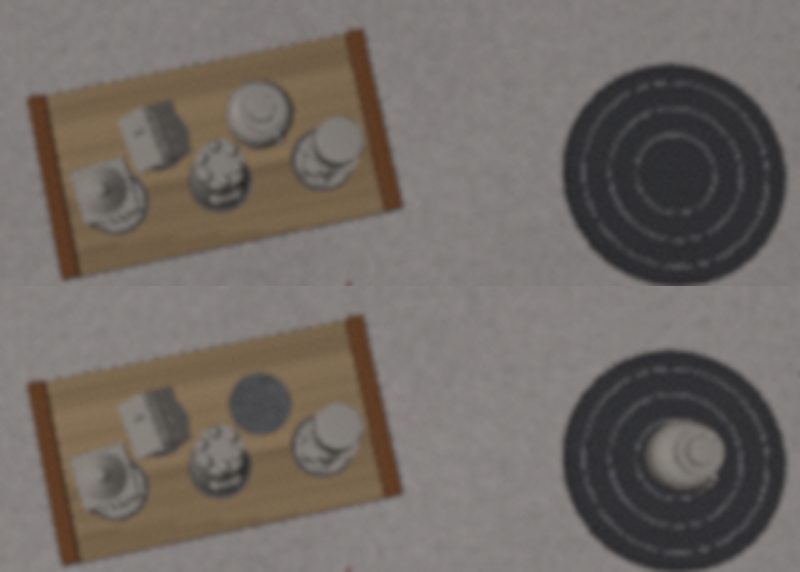

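The before (top) and after (bottom) views match to about a pixel. King (219,460) and soldier (330,440) are back on their discs, and the snowman is centred on the wheel at (685,455).

```bash
python3 -c "
from bench import arm
print(arm.job_done())"
```

```text
the job is handed in; nothing more can be done
None
```

The job is handed in: the snowman stands about 2 mm from the wheel's centre, and the king and soldier are back on their own felt discs, matching the starting picture to about a pixel. The lantern, cottage, tub and jar were left alone, the run took about 49 s of the 112 s allowed, and no verdict was returned at hand-in.

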